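# Raise and lock the telescoping scanner stand

## Task

The bottle scanner on its telescoping stand has to be set higher for tall sample bottles. Take the grey bar on top of the post, turn it anticlockwise (seen from above) to unlock it, raise the post gently until its lug just meets the height stop clamped on the tube, then ease off a touch and turn it back clockwise until the lug is fully home in the stop's pocket, and let go. Never strain the lug, and leave the sample bottles where they stand.

Things in the scene. Friction and masses are not known exactly. Their poses are not given: they have to be found in the camera images.
- stand: Charcoal scanner stand, fixed to the desk: base plate 150 x 130 x 14 mm and an upright outer tube 42 mm across, its top 160 mm above the desk. Origin on the tube's axis at desk level, z up. The tube is cut open on its +x side, where the lug of the inner post sticks out and moves in an open upright lane.
- tube_top (a point): Centre of the outer tube's top end (160 mm up). Below it the grey height stop is clamped round the tube, at a height that varies and is not measured. It has a pocket 13 mm high for the 8 mm lug, open to the lane, with a home wall at its clockwise end and a roof that spans the lane too. The lug meets the roof at a lift of 64 to 98 mm (feel for it) and fits the pocket from there to 5 mm lower.
- grip (a point): Centre of the flat grey bar on top of the post, to be gripped from above; on the turning axis, 214 mm above the desk at lift 0. Bar 22 mm wide (along this point's x), 56 mm long (its y), 48 mm high: its top is 22 mm above this point, its underside 26 mm below. The scanner head (hood up to 70 mm wide, reaching 155 mm from the axis along this point's -y) lies wholly below the bar.
- lug: Steel lug 8 mm wide and 8 mm high, sticking out radially from the post through the tube's opening; origin in its outer end face, 34 mm from the axis, 45 mm above the desk at lift 0; x points outwards. It rises and turns with the bar. A force of more than 30 N on it, from anything, spoils it.
- lift (a joint): Height of the post above its lowest position, m, 0 to 0.12. Starts at 0 to 0.004 in the low seat; locked there it can rise only to 0.007. It stays where it is left: raising it takes about 7 to 10 N (friction and weight), lowering about 2 N.
- twist (a joint): Turn of the post about the vertical, rad, growing anticlockwise seen from above. 0: lug against the home wall, locked, in the low seat and in the height stop's pocket alike; starts at 0.01 to 0.12. Beyond about 0.6 the lug is clear in the open lane and the post can slide; at 0.95 it meets the lane's far wall. Between lane and pocket turning takes about 0.08 N m.
- bottle_a_mid (a point): Middle (42 mm up) of a closed amber sample bottle with a white cap, 52 mm across and 85 mm tall, standing on the desk below the scanner head; leave alone.
- bottle_b_mid (a point): Middle (42 mm up) of a like bottle, 52 mm across and 85 mm tall, on the left of the stand; leave alone.
- bottle_c_mid (a point): Middle (60 mm up) of a bigger bottle, 60 mm across and 120 mm tall, on the right of the stand; leave alone.

How it is judged:
On the way, in this order (a step that is already met when the one before it is completed fails the run):
1. the post is unlocked by turning it anticlockwise while still low (value of joint twist above 0.58 rad and value of joint lift below 0.03 m), for 0.1 s.
2. the unlocked post is raised to the height of the stop (value of joint twist above 0.5 rad and value of joint lift above 0.056 m), for 0.1 s.
At the end, for the whole second after the job is handed in: The post stands raised and still, turned back to within 0.09 rad of the locked position (twist 0) at a lift above 56 mm, which only the height stop's pocket allows, and is let go (value of joint lift above 0.056 m and value of joint twist between -0.09 and 0.09 rad and velocity of joint lift between -0.01 and 0.01 m/s); the robot touches nothing.
It fails at once if the lug is strained by more than 30 N (contact force between lug and anything else above 30 N).
It fails at once if a sample bottle is moved by more than 20 mm or tipped (distance of any of bottle_a_mid, bottle_b_mid, bottle_c_mid from where it was at the start of the episode above 0.02 m or angle between any of bottle_a_mid, bottle_b_mid, bottle_c_mid's own z axis and vertical above 0.35 rad).
It also fails if it takes over 72 s, if anything falls off the work surface, if the arm or the gripper's body presses on something with over 40 N, if the wrist force passes 120 N, or if a joint passes its speed limit or range.

## Robot

A 6-joint arm with a two-finger parallel gripper is mounted at the origin on the work surface. World frame = base frame: x ahead of the robot, y to its left, z up, the work surface at z = 0. Lengths are in m, angles in rad, forces in N, time in s.
With the tool pointing down it reaches from about 0.375 to 0.975 m from the base axis. Payload 3.8 kg.
Tool frame: the origin (TCP) lies on the centre line of the jaws, within the pads' length; the fingertips stand 14 mm ahead of it and the grasp point (between the pads) lies 5 mm behind it; x points along the fingers, y is the direction in which the jaws open and shut, and the axes are right-handed (so a half turn about x gives the same grasp; the last joint's range is limited). The gripper opens to 85 mm and grips with 20 to 120 N. Pads are 22 mm wide; open, the fingers measure 114 mm over their backs; the gripper's body (76 mm by 85 mm) begins 54 mm behind the grasp point. The pads swing forward as they close: fully open they stand 13 mm farther back than shut.
Start: joints at [-1.199, 0.264, 1.604, -0, 1.274, -0.037], TCP at [0.268, -0.619, 0.245] pointing down, gripper open.
Joint ranges: [-2.63, 2.63], [-0.94, 2.18], [0.31, 2.57], [-1.31, 4.45], [0, 2.66], [-2.55, 2.55]. Speed limits (rad/s): [2.57, 2.57, 3.14, 3.14, 3.14, 3.14].

## Interface

Orientations are given as a rotation vector (axis times angle).
In Python, from workcell import bot gives the robot as it stands.
- The arm moves only by the shell command python3 -m creep 'ROWS' [FORCE]. ROWS is JSON, a list of rows, each an object with "grip": the finger opening in cm, from 0 to 8.54; "dp": the shift along the tool's x, y, z in cm, a list of three; "rotation": the turn, a rotation vector about the tool's x, y, z in rad, a list of three. A call has 1 to 5 rows; each row is the pose to reach, as a shift and turn from the pose commanded when the call began, along the tool's axes at that moment; what a row does not reach only later rows make up. A row lasts 1/12 s, in which the tool goes at most 41.7 mm and 7.16 degrees, less where a joint would pass 70% of its speed; a pose out of reach is approached as far as the arm can. A call with a gripper value outside its range is refused whole. The fingers move at their own pace and stop on an object; FORCE is the grip in N (left out, the last holds). Time passes only in rows, so rows that repeat a pose let the fingers close. It gives the time, the measured TCP pose, the force and the opening at its end, in the units of the state.
- bot.read_state(): the state, without advancing time (a new reading comes with each control period).
- bot.read_camera(name): name is "side" or "top"; returns (picture, depth): 480x640x3 uint8, red, green, blue; 480x640 float32, m along the optical axis (not along the pixel's ray), 0 where there is no reading.
- bot.get_calibration(name): a dict with "fx", "fy", "cx", "cy" (pixels), "rvec" (rotation vector, rad) and "tvec" (3), from world to camera coordinates, as OpenCV has them. Camera axes: x right, y down, z forward; pixel columns grow to the right and rows downward; lengths in m; the calibration is good to about 2 mm. A picture is of the moment at which its call begins. get_calibration takes no time and is no camera call.
- bot.finish_job(): hands the job in, once; it reports no verdict.
The state is a dict: "time": time; "q": joint angles; "joint_vel": joint speeds; "joint_torque": joint torques, N m; "tool_pos": TCP position; "tcp_rot": TCP orientation; "wrist_force": force on the tool from outside, world axes, zero at the start; "torque": the same for the moment, N m; "width": opening from 0.0 (shut) to 1.0 (fully open).
Only numpy, scipy, OpenCV 4.12 (cv2) and the standard library are available. Lean on these libraries where they do the work, as an engineer would, in place of code of your own. Each camera call takes 0.05 s, during which the arm holds its last target.

## Working session

There is one attempt and no reset: what is moved stays moved. The work goes in short steps, Python scripts to look and compute and a shell command to move; the robot and the scene stay as the last step left them, time stands still between calls to the robot, and variables do not carry over. Pictures are saved under pics/ and viewed, and the job is handed in when it is done.

```bash
ls; mkdir -p pics; cat > h.py <<'E'
import numpy as np,cv2
from workcell import bot
def snap(name,fn):
    p,d=bot.read_camera(name); cv2.imwrite('pics/'+fn+'.png',p[:,:,::-1]); np.savez('pics/'+fn+'.npz',p=p,d=d); return p,d
def cal(name):
    c=bot.get_calibration(name); R,_=cv2.Rodrigues(np.array(c['rvec'],float)); return c,R,np.array(c['tvec'],float).ravel()
def pts(name,d):
    c,R,t=cal(name); v,u=np.mgrid[0:480,0:640]
    P=np.stack([(u-c['cx'])/c['fx']*d,(v-c['cy'])/c['fy']*d,d],-1)
    W=(P-t)@R; W[d==0]=np.nan; return W
def ray(name,u,v,z):
    c,R,t=cal(name); r=R.T@np.array([(u-c['cx'])/c['fx'],(v-c['cy'])/c['fy'],1]); o=-R.T@t
    return o+r*(z-o[2])/r[2]
E
python3 - <<'E'
from h import *
print(bot.read_state())
for n in('side','top'): 
    snap(n,n+'0'); c,R,t=cal(n); print(n,c,-R.T@t)
E
```

```text
pics
{'time': 0.0, 'q': array([-1.19892911e+00,  2.64755423e-01,  1.60538908e+00,  3.19613218e-05,
        1.27371415e+00, -3.68679794e-02]), 'joint_vel': array([-7.85692352e-04,  6.19188609e-06, -1.35311400e-03, -1.14484163e-03,
        2.13001947e-03,  1.52384481e-03]), 'joint_torque': array([ 2.71704717e-03, -5.15112484e+01, -3.67311072e+01,  4.45290025e-04,
        1.30230215e-02, -1.90128208e-05]), 'tool_pos': array([ 0.26804686, -0.61872107,  0.24395233]), 'tcp_rot': array([ 1.99700184,  0.41624858, -1.997711  ]), 'wrist_force': array([0.1890176 , 0.05132663, 0.05944573]), 'torque': array([ 0.01415552, -0.00317985,  0.04486886]), 'width': 0.9986579159325096}
side {'fx': 472.49214021948967, 'fy': 472.49214021948967, 'cx': 321.4727720031989, 'cy': 239.32560464579598, 'rvec': array([ 2.39851347, -0.07721343,  0.01815181]), 'tvec': array([-0.52040821,  0.07964234,  1.12712268])} [ 0.48415991 -0.73374018  0.88022024]
top {'fx': 442.4289801642053, 'fy': 442.4289801642053, 'cx': 311.98520415145146, 'cy': 227.2503723576927, 'rvec': array([ 2.16584977, -2.17490456,  0.11077506]), 'tvec': array([-0.04963891,  0.5361574 ,  1.08031217])} [ 0.4246786  -0.05016298  1.12877586]
```

View pics/side0.png

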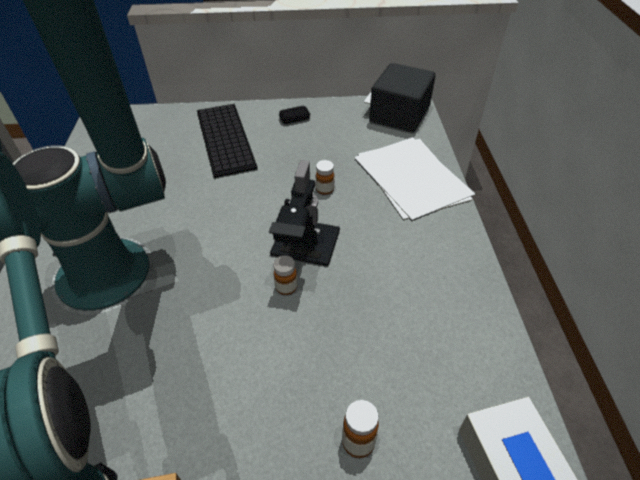

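View pics/top0.png

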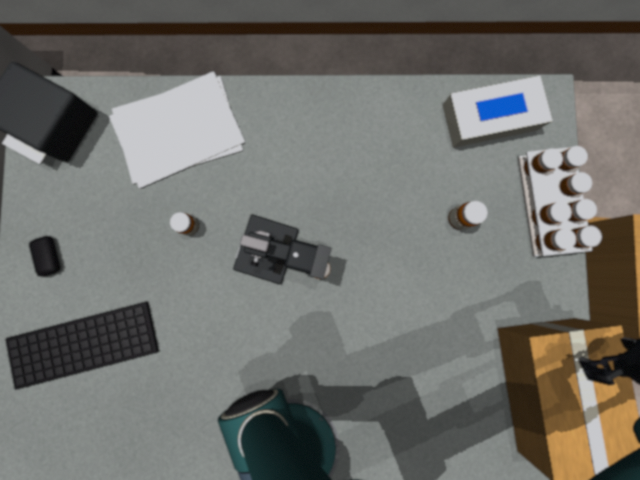

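The side view shows the stand near (300,225) with the grey bar near (303,172). In the top view the bar is near (256,242), the head points right to (325,260), and the bottles are at (183,223), (470,214) and under the head. I'll zoom in and measure.

```bash
python3 - <<'E'
from h import *
for n,(u0,v0) in(('side',(255,150)),('top',(225,200))):
    z=np.load(f'pics/{n}0.npz'); p,d=z['p'],z['d']
    c=p[v0:v0+120,u0:u0+130]; cv2.imwrite(f'pics/{n}0z.png',cv2.resize(c,None,fx=5,fy=5,interpolation=cv2.INTER_NEAREST)[:,:,::-1])
    W=pts(n,d); 
    m=np.zeros((480,640),bool); m[v0:v0+120,u0:u0+130]=1
    m&=(W[...,2]>0.222)&(W[...,2]<0.26)
    q=W[m]; print(n,m.sum(),q.mean(0),q.min(0),q.max(0)); 
    if m.sum()>10:
        r=cv2.minAreaRect((q[:,:2]*1000).astype(np.float32)); print(r)
        vv,uu=np.nonzero(m); print(uu.min(),uu.max(),vv.min(),vv.max(), np.median(q[:,2]))
E
```

```text
side 238 [0.48512008 0.05820361 0.23458859] [0.46938154 0.0340223  0.22276146] [0.50147938 0.09516178 0.23989751]
((485.5345153808594, 65.44425964355469), (62.72109603881836, 22.544191360473633), 75.14415740966797)
295 309 160 182 0.2361386521121993
top 306 [0.48311302 0.06588679 0.23709547] [0.46709609 0.03780807 0.22214469] [0.49980553 0.09477361 0.24070212]
((483.48565673828125, 66.86461639404297), (56.154483795166016, 21.991947174072266), 75.0142593383789)
240 268 235 251 0.23735236664929704
```

View pics/side0z.png

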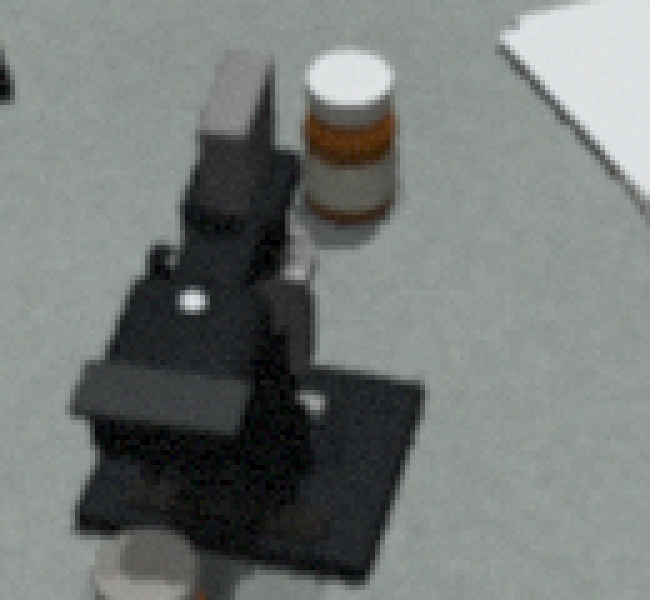

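View pics/top0z.png

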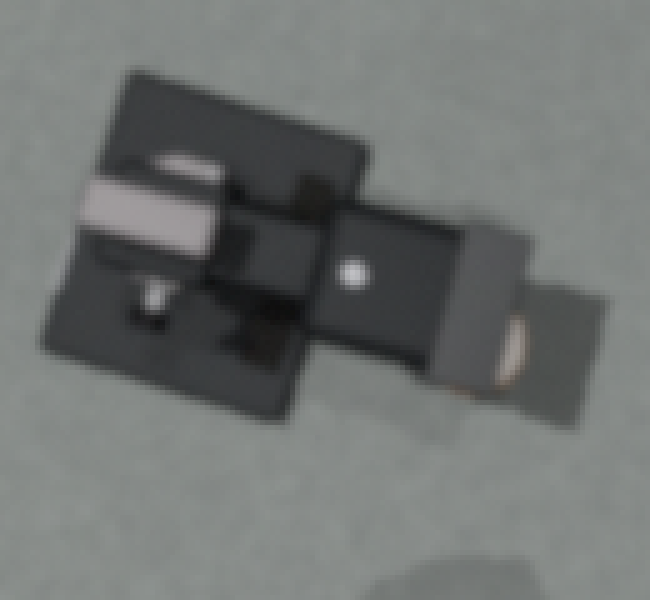

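```bash
cat >> h.py <<'E'
from scipy.spatial.transform import Rotation as Ro
G=np.array([0.4845,0.066])
def need(x,y,z,yaw):
    """yaw = direction of tool y axis in world (rad), tool x down"""
    s=bot.read_state(); R=Ro.from_rotvec(s['tcp_rot']); 
    yv=np.array([np.cos(yaw),np.sin(yaw),0]); xv=np.array([0,0,-1.]); 
    T=Ro.from_matrix(np.stack([xv,yv,np.cross(xv,yv)],1))
    print('q',s['q'].round(3),'t',round(s['time'],2)); print('pos',s['tool_pos'].round(4),'yaw',np.arctan2(*R.as_matrix()[[1,0],1]).round(4),'F',s['wrist_force'].round(2),'M',s['torque'].round(3),'w',round(s['width'],3))
    print('dp cm',(R.inv().apply(np.array([x,y,z])-s['tool_pos'])*100).round(2),'rot',(R.inv()*T).as_rotvec().round(4))
E
python3 - <<'E'
from h import *
need(*G,0.30,np.radians(-15)); need(*G,0.30,np.radians(165))
print(Ro.from_rotvec(bot.read_state()['tcp_rot']).as_matrix().round(3))
E
```

```text
q [-1.199  0.265  1.605 -0.     1.274 -0.037] t 0.1
pos [ 0.2681 -0.6188  0.2441] yaw -1.1619 F [-0.59  0.34  0.65] M [-0.033 -0.013 -0.003] w 1.001
dp cm [ -5.48 -54.24 -47.08] rot [-9.001e-01 -9.000e-04  1.900e-03]
q [-1.199  0.265  1.605 -0.     1.274 -0.037] t 0.1
pos [ 0.2681 -0.6188  0.2441] yaw -1.1619 F [-0.59  0.34  0.65] M [-0.033 -0.013 -0.003] w 1.001
dp cm [ -5.48 -54.24 -47.08] rot [2.2415e+00 2.2000e-03 1.1000e-03]
[[-0.001  0.398 -0.918]
 [ 0.002 -0.918 -0.398]
 [-1.    -0.002 -0.   ]]
```

```bash
python3 -m creep '[{"grip":8.5,"dp":[-3,0,0],"rotation":[0,0,0]},{"grip":8.5,"dp":[-6,-1,-1],"rotation":[0,0,0]},{"grip":8.5,"dp":[-8,-3,-3],"rotation":[-0.05,0,0]},{"grip":8.5,"dp":[-8,-5.4,-4.7],"rotation":[-0.1,0,0]},{"grip":8.5,"dp":[-8,-7.8,-6.8],"rotation":[-0.15,0,0]}]'
python3 - <<'E'
from h import *
need(*G,0.32,np.radians(-15))
E
```

```text
time: 0.52
tool_pos: [0.2999, -0.521, 0.3272]
tcp_rot: [1.904, 0.544, -1.903]
wrist_force: [-0.2, 0.2, -0.5]
width: 0.996
q [-1.09   0.083  1.665 -0.     1.39  -0.079] t 0.52
pos [ 0.2999 -0.521   0.3272] yaw -1.0107 F [-0.19  0.17 -0.5 ] M [ 0.019 -0.031 -0.016] w 0.996
dp cm [  0.56 -39.92 -46.82] rot [-0.7489  0.0017 -0.003 ]
```

```bash
python3 -m creep '[{"grip":8.5,"dp":[0,-2.4,-2.8],"rotation":[-0.05,0,0]},{"grip":8.5,"dp":[0,-4.8,-5.6],"rotation":[-0.1,0,0]},{"grip":8.5,"dp":[0,-7.2,-8.4],"rotation":[-0.15,0,0]},{"grip":8.5,"dp":[0,-9.6,-11.2],"rotation":[-0.2,0,0]},{"grip":8.5,"dp":[0,-12,-14],"rotation":[-0.25,0,0]}]'
python3 - <<'E'
from h import *
need(*G,0.32,np.radians(-15))
E
```

```text
time: 0.93
tool_pos: [0.3547, -0.3429, 0.3247]
tcp_rot: [1.743, 0.749, -1.744]
wrist_force: [1.0, 0.4, 0.3]
width: 0.991
q [-0.819 -0.126  1.874  0.     1.394 -0.059] t 0.93
pos [ 0.3547 -0.3429  0.3247] yaw -0.7601 F [1.   0.37 0.26] M [ 0.011 -0.038  0.009] w 0.991
dp cm [  0.5  -18.76 -38.58] rot [-4.983e-01 -4.000e-04  7.000e-04]
```

```bash
python3 -m creep '[{"grip":8.5,"dp":[0,-1.5,-3],"rotation":[-0.05,0,0]},{"grip":8.5,"dp":[0,-3,-6],"rotation":[-0.1,0,0]},{"grip":8.5,"dp":[0,-4.5,-9],"rotation":[-0.15,0,0]},{"grip":8.5,"dp":[0,-6,-12],"rotation":[-0.2,0,0]},{"grip":8.5,"dp":[0,-7.5,-15],"rotation":[-0.25,0,0]}]'
python3 - <<'E'
from h import *
need(*G,0.32,np.radians(-15))
E
```

```text
time: 1.35
tool_pos: [0.4039, -0.1828, 0.3249]
tcp_rot: [1.574, 0.924, -1.574]
wrist_force: [0.5, 0.1, -0.6]
width: 0.992
q [-0.481 -0.228  1.96   0.     1.411  0.029] t 1.35
pos [ 0.4039 -0.1828  0.3249] yaw -0.5098 F [ 0.46  0.08 -0.61] M [-0.009 -0.017 -0.059] w 0.992
dp cm [  0.49  -5.11 -25.65] rot [-2.48e-01 -1.00e-04  4.00e-04]
```

```bash
python3 -m creep '[{"grip":8.5,"dp":[0,-0.6,-3],"rotation":[-0.05,0,0]},{"grip":8.5,"dp":[0,-1.2,-6],"rotation":[-0.1,0,0]},{"grip":8.5,"dp":[0,-1.8,-9],"rotation":[-0.15,0,0]},{"grip":8.5,"dp":[0,-2.4,-12],"rotation":[-0.2,0,0]},{"grip":8.5,"dp":[0,-3,-15],"rotation":[-0.248,0,0]}]'
python3 - <<'E'
from h import *
need(*G,0.32,np.radians(-15))
E
```

```text
time: 1.77
tool_pos: [0.4513, -0.0374, 0.325]
tcp_rot: [1.399, 1.074, -1.399]
wrist_force: [-0.3, -0.1, -0.8]
width: 0.996
q [-0.138 -0.209  1.944 -0.     1.407  0.124] t 1.77
pos [ 0.4513 -0.0374  0.325 ] yaw -0.2614 F [-0.29 -0.07 -0.81] M [-0.002 -0.031 -0.08 ] w 0.996
dp cm [  0.49   0.54 -10.85] rot [0.0004 0.0001 0.0003]
```

```bash
python3 -m creep '[{"grip":6,"dp":[0,0.2,-3],"rotation":[0,0,0]},{"grip":6,"dp":[0,0.4,-6],"rotation":[0,0,0]},{"grip":6,"dp":[0,0.54,-8.5],"rotation":[0,0,0]},{"grip":6,"dp":[0,0.54,-10.8],"rotation":[0,0,0]},{"grip":6,"dp":[0,0.54,-10.8],"rotation":[0,0,0]}]'
python3 - <<'E'
from h import *
need(*G,0.32,np.radians(-15))
for n in('side','top'):
    p,d=snap(n,n+'1'); u0,v0=(200,80) if n=='side' else (180,140)
    cv2.imwrite(f'pics/{n}1z.png',cv2.resize(p[v0:v0+200,u0:u0+200],None,fx=3,fy=3)[:,:,::-1])
E
```

```text
time: 2.18
tool_pos: [0.4852, 0.0672, 0.3246]
tcp_rot: [1.399, 1.077, -1.398]
wrist_force: [0.9, -0.9, -0.7]
width: 0.706
q [ 0.085 -0.133  1.88   0.002  1.395  0.346] t 2.18
pos [0.4852 0.0672 0.3246] yaw -0.2605 F [ 0.95 -0.85 -0.68] M [ 0.024  0.073 -0.016] w 0.706
dp cm [ 0.46 -0.03  0.13] rot [ 0.0013 -0.0016  0.0014]
```

View pics/side1z.png

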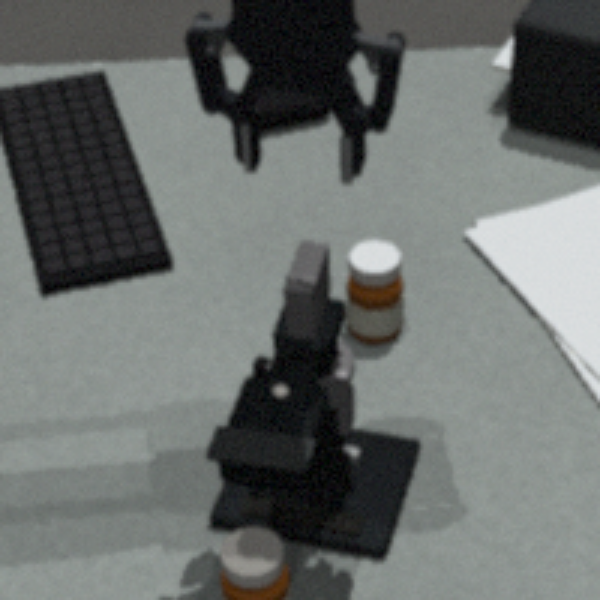

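View pics/top1z.png

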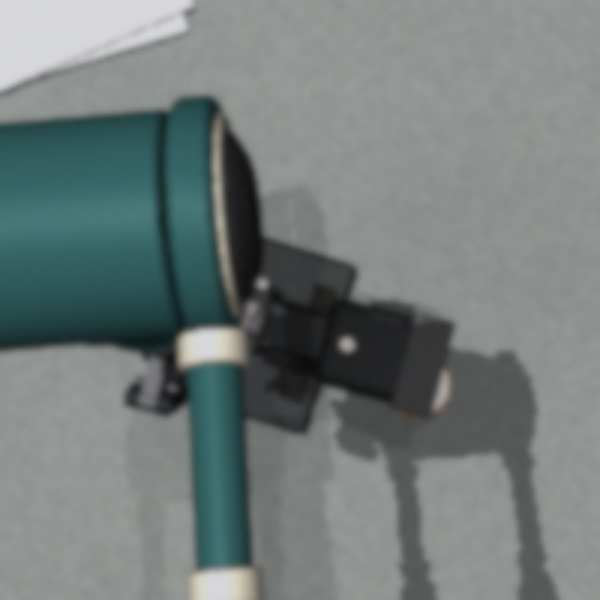

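```bash
python3 -m creep '[{"grip":6,"dp":[2.5,0,0.1],"rotation":[0,0,0]},{"grip":6,"dp":[5,0,0.1],"rotation":[0,0,0]},{"grip":6,"dp":[7.5,0,0.1],"rotation":[0,0,0]},{"grip":6,"dp":[9.5,0,0.1],"rotation":[0,0,0]},{"grip":6,"dp":[11.1,0,0.1],"rotation":[0,0,0]}]'
python3 -m creep '[{"grip":6,"dp":[0,0,0]},{"grip":4,"dp":[0,0,0]},{"grip":3.2,"dp":[0,0,0]}]' 40 
python3 - <<'E'
from h import *
need(*G,0.213,np.radians(-15))
E
```

```text
time: 2.7
tool_pos: [0.4831, 0.0615, 0.212]
tcp_rot: [1.4, 1.073, -1.404]
wrist_force: [0.6, 0.0, -0.3]
width: 0.7
q [ 7.600e-02 -7.000e-02  2.031e+00 -1.000e-03  1.183e+00  3.410e-01] t 2.7
pos [0.4831 0.0615 0.212 ] yaw -0.2654 F [ 0.62  0.01 -0.29] M [ 0.017 -0.029 -0.006] w 0.7
dp cm [-0.1   0.01 -0.47] rot [-0.0036  0.0013  0.0024]validation failed for argument at $[0]...
```

```bash
python3 -m creep '[{"grip":6,"dp":[0,0,0],"rotation":[0,0,0]},{"grip":6,"dp":[0,0,0],"rotation":[0,0,0]}]' 40 
python3 - <<'E'
from h import *
need(*G,0.213,np.radians(-15))
E
```

```text
time: 2.87
tool_pos: [0.4835, 0.0618, 0.2134]
tcp_rot: [1.4, 1.073, -1.404]
wrist_force: [0.4, -0.4, 0.2]
width: 0.701
q [ 0.076 -0.07   2.029 -0.     1.186  0.342] t 2.87
pos [0.4835 0.0618 0.2134] yaw -0.2653 F [ 0.42 -0.42  0.17] M [ 0.015 -0.01   0.019] w 0.701
dp cm [ 0.04 -0.01 -0.43] rot [-0.0035  0.0012  0.0025]
```

```bash
python3 -m creep '[{"grip":5,"dp":[0,0,-0.4],"rotation":[0,0,0]},{"grip":4,"dp":[0,0,-0.4],"rotation":[0,0,0]},{"grip":3.4,"dp":[0,0,-0.4],"rotation":[0,0,0]},{"grip":3.4,"dp":[0,0,-0.4],"rotation":[0,0,0]},{"grip":3.4,"dp":[0,0,-0.4],"rotation":[0,0,0]}]' 40 
python3 - <<'E'
from h import *
need(*G,0.213,np.radians(-15))
p,d=snap('side','side2'); u0,v0=(220,80)
cv2.imwrite('pics/side2z.png',cv2.resize(p[v0:v0+150,u0:u0+150],None,fx=4,fy=4)[:,:,::-1])
E
```

```text
time: 3.28
tool_pos: [0.4861, 0.0668, 0.2151]
tcp_rot: [1.402, 1.072, -1.4]
wrist_force: [0.6, -0.5, 0.6]
width: 0.399
q [ 0.086 -0.068  2.023 -0.     1.185  0.35 ] t 3.28
pos [0.4861 0.0668 0.2151] yaw -0.2638 F [ 0.61 -0.54  0.57] M [-0.042  0.019 -0.019] w 0.399
dp cm [ 0.21 -0.13  0.12] rot [-0.002  -0.0004 -0.0014]
```

View pics/side2z.png

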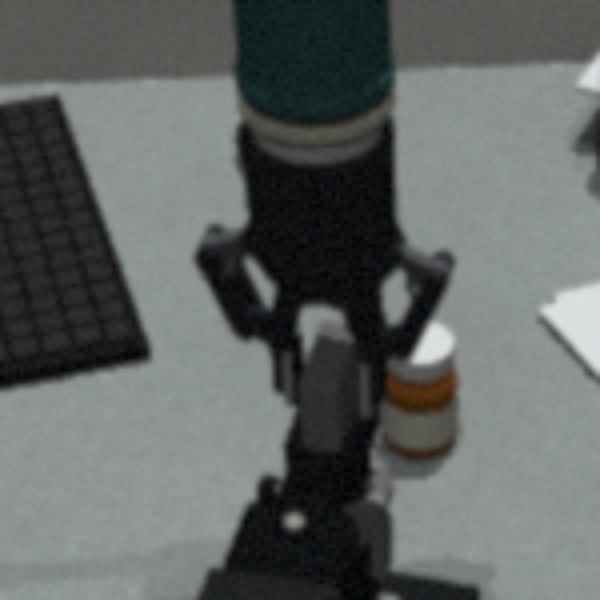

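The bar sits centred between the pads, which are at about (287,378) and (365,390) in the zoomed view. I'll close the gripper.

```bash
python3 -m creep '[{"grip":2.6,"dp":[0,0,0],"rotation":[0,0,0]},{"grip":2.2,"dp":[0,0,0],"rotation":[0,0,0]},{"grip":1.8,"dp":[0,0,0],"rotation":[0,0,0]},{"grip":1.5,"dp":[0,0,0],"rotation":[0,0,0]},{"grip":1.5,"dp":[0,0,0],"rotation":[0,0,0]}]' 40 
python3 - <<'E'
from h import *
need(*G,0.213,np.radians(-15))
E
```

```text
time: 3.75
tool_pos: [0.4859, 0.0667, 0.2145]
tcp_rot: [1.401, 1.072, -1.4]
wrist_force: [1.4, -0.2, 0.6]
width: 0.253
q [ 0.086 -0.067  2.024 -0.     1.184  0.35 ] t 3.75
pos [0.4859 0.0667 0.2145] yaw -0.264 F [ 1.41 -0.22  0.6 ] M [-0.025 -0.148 -0.041] w 0.253
dp cm [ 0.15 -0.12  0.1 ] rot [-0.0022 -0.0001 -0.0006]
```

```bash
python3 -m creep '[{"grip":1.5,"dp":[0,0,0],"rotation":[-0.03,0,0]},{"grip":1.5,"dp":[0,0,0],"rotation":[-0.06,0,0]},{"grip":1.5,"dp":[0,0,0],"rotation":[-0.09,0,0]},{"grip":1.5,"dp":[0,0,0],"rotation":[-0.12,0,0]},{"grip":1.5,"dp":[0,0,0],"rotation":[-0.15,0,0]}]' 
python3 - <<'E'
from h import *
need(*G,0.213,np.radians(-15))
E
```

```text
time: 4.17
tool_pos: [0.4858, 0.0667, 0.2145]
tcp_rot: [1.292, 1.154, -1.291]
wrist_force: [0.3, 0.7, 1.2]
width: 0.251
q [ 0.086 -0.067  2.024  0.     1.184  0.198] t 4.17
pos [0.4858 0.0667 0.2145] yaw -0.1127 F [0.28 0.71 1.16] M [-0.022 -0.049 -0.073] w 0.251
dp cm [ 0.15 -0.12  0.08] rot [ 0.1491 -0.0002 -0.0004]
```

```bash
python3 -m creep '[{"grip":1.5,"dp":[0,0,0],"rotation":[-0.05,0,0]},{"grip":1.5,"dp":[0,0,0],"rotation":[-0.1,0,0]},{"grip":1.5,"dp":[0,0,0],"rotation":[-0.15,0,0]},{"grip":1.5,"dp":[0,0,0],"rotation":[-0.2,0,0]},{"grip":1.5,"dp":[0,0,0],"rotation":[-0.25,0,0]}]' 
python3 - <<'E'
from h import *
need(*G,0.213,np.radians(-15))
E
python3 -m creep '[{"grip":1.5,"dp":[0,0,0],"rotation":[-0.05,0,0]},{"grip":1.5,"dp":[0,0,0],"rotation":[-0.1,0,0]},{"grip":1.5,"dp":[0,0,0],"rotation":[-0.15,0,0]},{"grip":1.5,"dp":[0,0,0],"rotation":[-0.2,0,0]},{"grip":1.5,"dp":[0,0,0],"rotation":[-0.25,0,0]}]' 
python3 - <<'E'
from h import *
need(*G,0.213,np.radians(-15))
E
```

```text
time: 4.58
tool_pos: [0.4856, 0.0667, 0.2145]
tcp_rot: [1.107, 1.271, -1.107]
wrist_force: [-0.2, -0.3, 2.3]
width: 0.254
q [ 0.086 -0.067  2.024  0.     1.185 -0.053] t 4.58
pos [0.4856 0.0667 0.2145] yaw 0.1383 F [-0.22 -0.26  2.27] M [-0.025 -0.027 -0.132] w 0.254
dp cm [ 0.15 -0.12  0.05] rot [ 0.4001 -0.      0.    ]
time: 5.0
tool_pos: [0.4854, 0.0667, 0.2145]
tcp_rot: [0.918, 1.369, -0.919]
wrist_force: [-1.1, -0.1, 2.8]
width: 0.25
q [ 0.086 -0.067  2.024 -0.     1.185 -0.303] t 5.0
pos [0.4854 0.0667 0.2145] yaw 0.3883 F [-1.08 -0.06  2.81] M [-0.077  0.151 -0.069] w 0.25
dp cm [ 0.15 -0.11  0.02] rot [6.501e-01 1.000e-04 4.000e-04]
```

```bash
python3 -m creep '[{"grip":1.5,"dp":[0,0,0],"rotation":[-0.03,0,0]},{"grip":1.5,"dp":[0,0,0],"rotation":[-0.06,0,0]},{"grip":1.5,"dp":[0,0,0],"rotation":[-0.06,0,0]},{"grip":1.5,"dp":[0,0,0],"rotation":[-0.06,0,0]}]' 
python3 - <<'E'
from h import *
need(*G,0.213,np.radians(-15))
for n in('side','top'):
    p,d=snap(n,n+'3'); u0,v0=(200,110) if n=='side' else (200,170)
    cv2.imwrite(f'pics/{n}3z.png',cv2.resize(p[v0:v0+150,u0:u0+180],None,fx=4,fy=4)[:,:,::-1])
E
```

```text
time: 5.33
tool_pos: [0.4854, 0.0666, 0.2144]
tcp_rot: [0.875, 1.388, -0.876]
wrist_force: [-1.2, -0.2, 1.9]
width: 0.25
q [ 0.086 -0.067  2.024 -0.     1.185 -0.36 ] t 5.33
pos [0.4854 0.0666 0.2144] yaw 0.4454 F [-1.21 -0.2   1.94] M [-0.165  0.257  0.094] w 0.25
dp cm [ 0.14 -0.11  0.02] rot [7.072e-01 1.000e-04 5.000e-04]
```

View pics/side3z.png

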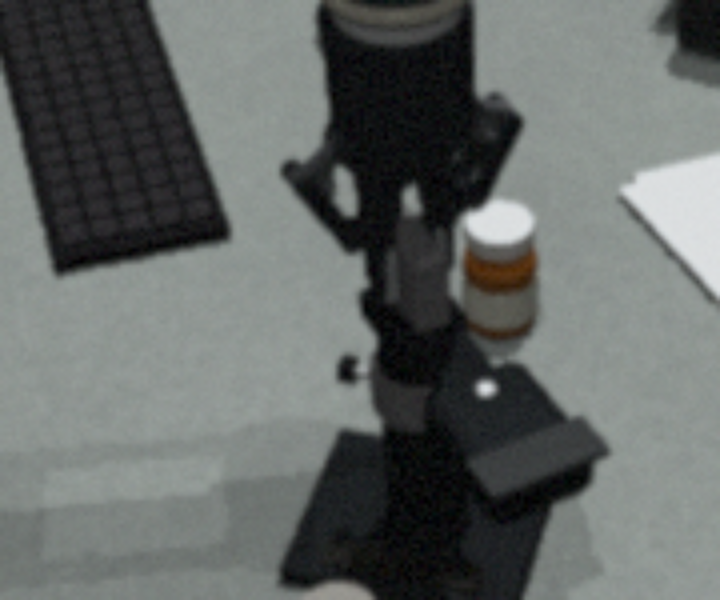

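View pics/top3z.png

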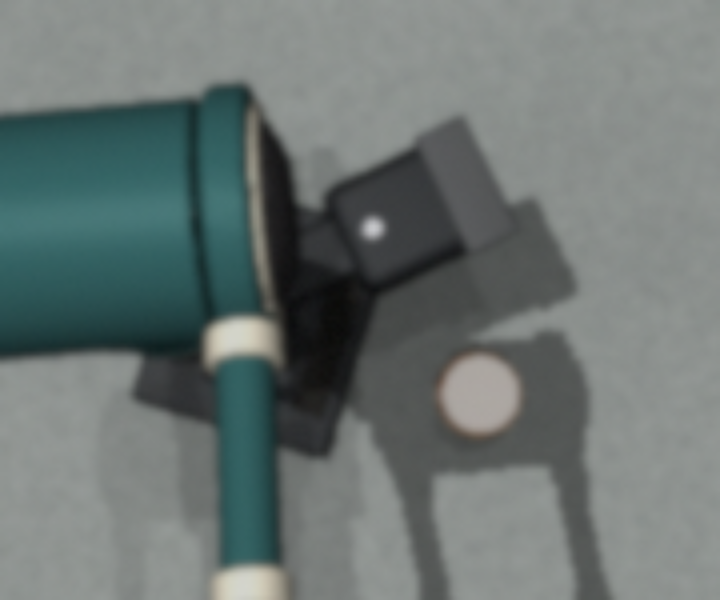

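The head swung anticlockwise: the hood is now at about (465,185) zoomed in the top view. The stop collar is visible at about (405,400) in the side zoom. Next I'll raise it with a light grip.

```bash
python3 -m creep '[{"grip":1.5,"dp":[-0.2,0,0],"rotation":[0,0,0]},{"grip":1.5,"dp":[-0.5,0,0],"rotation":[0,0,0]},{"grip":1.5,"dp":[-0.8,0,0],"rotation":[0,0,0]},{"grip":1.5,"dp":[-1.1,0,0],"rotation":[0,0,0]},{"grip":1.5,"dp":[-1.4,0,0],"rotation":[0,0,0]}]' 25
python3 - <<'E'
from h import *
need(*G,0.213,np.radians(-15))
E

```

```text
time: 5.85
tool_pos: [0.4851, 0.0667, 0.2278]
tcp_rot: [0.874, 1.389, -0.876]
wrist_force: [1.9, -0.5, -7.7]
width: 0.251
q [ 0.086 -0.078  2.009 -0.     1.212 -0.36 ] t 5.85
pos [0.4851 0.0667 0.2278] yaw 0.4459 F [ 1.86 -0.54 -7.72] M [-0.053 -0.434 -0.005] w 0.251
dp cm [ 1.48 -0.09  0.03] rot [ 0.7077 -0.      0.0015]
```

```bash
for i in 1 2; do :; done; python3 -m creep '[{"grip":1.5,"dp":[-0.4,0,0],"rotation":[0,0,0]},{"grip":1.5,"dp":[-0.8,0,0],"rotation":[0,0,0]},{"grip":1.5,"dp":[-1.2,0,0],"rotation":[0,0,0]},{"grip":1.5,"dp":[-1.6,0,0],"rotation":[0,0,0]},{"grip":1.5,"dp":[-2,0,0],"rotation":[0,0,0]}]' 
python3 -m creep '[{"grip":1.5,"dp":[-0.4,0,0],"rotation":[0,0,0]},{"grip":1.5,"dp":[-0.8,0,0],"rotation":[0,0,0]},{"grip":1.5,"dp":[-1.2,0,0],"rotation":[0,0,0]},{"grip":1.5,"dp":[-1.6,0,0],"rotation":[0,0,0]},{"grip":1.5,"dp":[-1.8,0,0],"rotation":[0,0,0]}]' 
python3 - <<'E'
from h import *
need(*G,0.213,np.radians(-15))
for n in('side','top'):
    p,d=snap(n,n+'4'); u0,v0=(200,110) if n=='side' else (200,170)
    cv2.imwrite(f'pics/{n}4z.png',cv2.resize(p[v0:v0+150,u0:u0+180],None,fx=4,fy=4)[:,:,::-1])
E

```

```text
time: 6.27
tool_pos: [0.4853, 0.0667, 0.2486]
tcp_rot: [0.874, 1.388, -0.875]
wrist_force: [0.4, -0.4, -8.9]
width: 0.254
time: 6.68
tool_pos: [0.4854, 0.0667, 0.2669]
tcp_rot: [0.875, 1.388, -0.875]
wrist_force: [-0.2, -1.6, -7.5]
width: 0.249
q [ 0.086 -0.105  1.96  -0.     1.286 -0.36 ] t 6.68
pos [0.4854 0.0667 0.2669] yaw 0.446 F [-0.22 -1.6  -7.48] M [-0.165  0.112  0.054] w 0.249
dp cm [ 5.39 -0.11  0.02] rot [7.078e-01 1.000e-04 4.000e-04]
```

View pics/side4z.png

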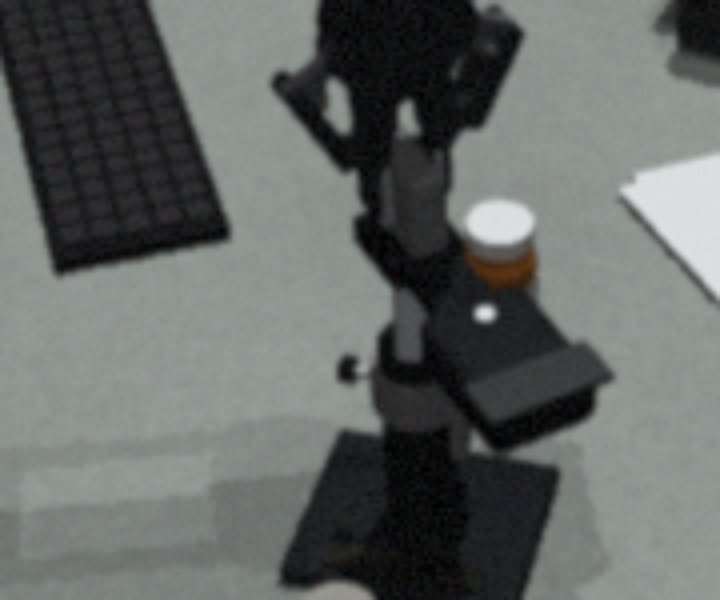

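The post is rising with the grip and not slipping. The collar is at about (400,395) zoomed, so I'll estimate its height from depth to narrow down where contact comes.

```bash
python3 - <<'E'
from h import *
z=np.load('pics/side4.npz'); W=pts('side',z['d']); p=z['p']
for u in(299,301,303):
    print(u)
    for v in range(196,226,1): print(v,W[v,u].round(4),p[v,u])
E

```

```text
299
196 [0.4757 0.059  0.1623] [67 70 70]
197 [0.4756 0.0594 0.1589] [63 62 66]
198 [0.4754 0.0602 0.1551] [58 60 59]
199 [0.4753 0.0589 0.1532] [56 55 55]
200 [0.4753 0.0509 0.1576] [22 26 26]
201 [0.4752 0.0467 0.1584] [15 13 12]
202 [0.475  0.0486 0.1536] [3 4 2]
203 [0.4749 0.0454 0.1535] [12 12  9]
204 [0.4748 0.0477 0.1483] [ 9 15 13]
205 [0.4747 0.0453 0.1475] [15 15  8]
206 [0.4745 0.0467 0.143 ] [40 41 45]
207 [0.4744 0.0418 0.1446] [46 45 49]
208 [0.4743 0.0404 0.1428] [46 43 45]
209 [0.4742 0.0425 0.1378] [44 46 46]
210 [0.474  0.0424 0.1347] [47 45 47]
211 [0.4739 0.0408 0.133 ] [40 43 43]
212 [0.4738 0.0397 0.131 ] [39 42 45]
213 [0.4736 0.0415 0.1261] [38 42 41]
214 [0.4735 0.0402 0.1241] [45 42 44]
215 [0.4733 0.0423 0.1189] [47 47 45]
216 [0.4732 0.0425 0.1155] [41 39 44]
217 [0.4731 0.04   0.1147] [31 32 30]
218 [0.4728 0.049  0.1026] [10  9 17]
219 [0.4727 0.0478 0.1004] [13 17 17]
220 [0.4725 0.0509 0.094 ] [7 8 9]
221 [0.4724 0.0494 0.0923] [6 7 9]
222 [0.4723 0.0473 0.091 ] [3 5 5]
223 [0.4721 0.0481 0.0869] [17 17 15]
224 [0.472  0.0481 0.0835] [0 1 0]
225 [0.47
[... 1598 characters left out ...]
413 0.1445] [42 41 42]
208 [0.4833 0.0388 0.1438] [46 48 50]
209 [0.4832 0.0402 0.1393] [45 51 44]
210 [0.4831 0.037  0.1392] [41 44 44]
211 [0.483  0.0402 0.1331] [45 44 42]
212 [0.4829 0.0389 0.1312] [45 48 47]
213 [0.4827 0.0405 0.1265] [46 44 45]
214 [0.4826 0.0396 0.1241] [47 45 46]
215 [0.4825 0.0383 0.1222] [51 48 50]
216 [0.4824 0.0403 0.117 ] [44 43 46]
217 [0.4823 0.0369 0.1171] [33 34 37]
218 [0.4821 0.0419 0.109 ] [26 21 23]
219 [0.482  0.0448 0.1028] [13 19 15]
220 [0.4819 0.0442 0.1001] [ 6 16 12]
221 [0.4818 0.0444 0.0967] [9 4 9]
222 [0.4816 0.0461 0.0916] [ 3  8 10]
223 [0.4815 0.0447 0.0897] [ 5 13  9]
224 [0.4814 0.0464 0.0846] [0 2 3]
225 [0.4813 0.0437 0.0841] [15 13 12]
```

```bash
python3 -m creep '[{"grip":1.5,"dp":[-0.2,0,0],"rotation":[0,0,0]},{"grip":1.5,"dp":[-0.4,0,0],"rotation":[0,0,0]},{"grip":1.5,"dp":[-0.6,0,0],"rotation":[0,0,0]},{"grip":1.5,"dp":[-0.6,0,0],"rotation":[0,0,0]}]' 20
```

```text
time: 7.12
tool_pos: [0.4855, 0.0667, 0.2725]
tcp_rot: [0.875, 1.388, -0.875]
wrist_force: [-1.4, -0.1, -5.9]
width: 0.256
```

```bash
python3 -m creep '[{"grip":1.5,"dp":[-0.1,0,0],"rotation":[0,0,0]},{"grip":1.5,"dp":[-0.2,0,0],"rotation":[0,0,0]},{"grip":1.5,"dp":[-0.3,0,0],"rotation":[0,0,0]},{"grip":1.5,"dp":[-0.4,0,0],"rotation":[0,0,0]}]' 20
```

```text
time: 7.45
tool_pos: [0.4855, 0.0667, 0.2762]
tcp_rot: [0.875, 1.388, -0.875]
wrist_force: [-0.9, -1.2, -7.7]
width: 0.252
```

```bash
python3 -m creep '[{"grip":1.5,"dp":[-0.1,0,0],"rotation":[0,0,0]},{"grip":1.5,"dp":[-0.2,0,0],"rotation":[0,0,0]},{"grip":1.5,"dp":[-0.3,0,0],"rotation":[0,0,0]},{"grip":1.5,"dp":[-0.4,0,0],"rotation":[0,0,0]}]' 20
```

```text
time: 7.78
tool_pos: [0.4855, 0.0667, 0.2803]
tcp_rot: [0.875, 1.388, -0.875]
wrist_force: [-2.2, -1.1, -8.0]
width: 0.251
```

Lift is now about 0.066. I'll go in 2 mm steps at 0.5 mm per row.

```bash
python3 -m creep '[{"grip":1.5,"dp":[-0.05,0,0],"rotation":[0,0,0]},{"grip":1.5,"dp":[-0.1,0,0],"rotation":[0,0,0]},{"grip":1.5,"dp":[-0.15,0,0],"rotation":[0,0,0]},{"grip":1.5,"dp":[-0.2,0,0],"rotation":[0,0,0]}]' 20
```

```text
time: 8.12
tool_pos: [0.4855, 0.0667, 0.2823]
tcp_rot: [0.875, 1.388, -0.875]
wrist_force: [-1.0, -1.1, -8.0]
width: 0.252
```

```bash
python3 -m creep '[{"grip":1.5,"dp":[-0.05,0,0],"rotation":[0,0,0]},{"grip":1.5,"dp":[-0.1,0,0],"rotation":[0,0,0]},{"grip":1.5,"dp":[-0.15,0,0],"rotation":[0,0,0]},{"grip":1.5,"dp":[-0.2,0,0],"rotation":[0,0,0]}]' 20
```

```text
time: 8.45
tool_pos: [0.4855, 0.0667, 0.2843]
tcp_rot: [0.875, 1.388, -0.875]
wrist_force: [-1.7, 0.2, -7.8]
width: 0.256
```

```bash
python3 -m creep '[{"grip":1.5,"dp":[-0.05,0,0],"rotation":[0,0,0]},{"grip":1.5,"dp":[-0.1,0,0],"rotation":[0,0,0]},{"grip":1.5,"dp":[-0.15,0,0],"rotation":[0,0,0]},{"grip":1.5,"dp":[-0.2,0,0],"rotation":[0,0,0]}]' 20
```

```text
time: 8.78
tool_pos: [0.4855, 0.0667, 0.2863]
tcp_rot: [0.875, 1.388, -0.875]
wrist_force: [-2.5, 0.2, -8.5]
width: 0.252
```

```bash
python3 -m creep '[{"grip":1.5,"dp":[-0.03,0,0],"rotation":[0,0,0]},{"grip":1.5,"dp":[-0.06,0,0],"rotation":[0,0,0]},{"grip":1.5,"dp":[-0.1,0,0],"rotation":[0,0,0]}]' 20
```

```text
time: 9.03
tool_pos: [0.4856, 0.0667, 0.2873]
tcp_rot: [0.875, 1.388, -0.875]
wrist_force: [-2.7, -0.9, -8.4]
width: 0.251
```

```bash
python3 -m creep '[{"grip":1.5,"dp":[-0.03,0,0],"rotation":[0,0,0]},{"grip":1.5,"dp":[-0.06,0,0],"rotation":[0,0,0]},{"grip":1.5,"dp":[-0.1,0,0],"rotation":[0,0,0]}]' 20
```

```text
time: 9.28
tool_pos: [0.4855, 0.0667, 0.2883]
tcp_rot: [0.875, 1.388, -0.875]
wrist_force: [-2.7, -1.2, -8.1]
width: 0.254
```

```bash
python3 -m creep '[{"grip":1.5,"dp":[-0.03,0,0],"rotation":[0,0,0]},{"grip":1.5,"dp":[-0.06,0,0],"rotation":[0,0,0]},{"grip":1.5,"dp":[-0.1,0,0],"rotation":[0,0,0]}]' 20
```

```text
time: 9.53
tool_pos: [0.4856, 0.0667, 0.2893]
tcp_rot: [0.875, 1.388, -0.875]
wrist_force: [-1.5, -0.5, -7.8]
width: 0.253
```

```bash
python3 -m creep '[{"grip":1.5,"dp":[-0.03,0,0],"rotation":[0,0,0]},{"grip":1.5,"dp":[-0.06,0,0],"rotation":[0,0,0]},{"grip":1.5,"dp":[-0.1,0,0],"rotation":[0,0,0]}]' 20
```

```text
time: 9.78
tool_pos: [0.4856, 0.0667, 0.2903]
tcp_rot: [0.875, 1.388, -0.875]
wrist_force: [-1.6, -1.0, -8.7]
width: 0.253
```

```bash
python3 -m creep '[{"grip":1.5,"dp":[-0.03,0,0],"rotation":[0,0,0]},{"grip":1.5,"dp":[-0.06,0,0],"rotation":[0,0,0]},{"grip":1.5,"dp":[-0.1,0,0],"rotation":[0,0,0]}]' 20
```

```text
time: 10.03
tool_pos: [0.4856, 0.0667, 0.2913]
tcp_rot: [0.875, 1.388, -0.875]
wrist_force: [-2.1, -1.1, -8.1]
width: 0.253
```

```bash
python3 -m creep '[{"grip":1.5,"dp":[-0.03,0,0],"rotation":[0,0,0]},{"grip":1.5,"dp":[-0.06,0,0],"rotation":[0,0,0]},{"grip":1.5,"dp":[-0.1,0,0],"rotation":[0,0,0]}]' 20
```

```text
time: 10.28
tool_pos: [0.4856, 0.0667, 0.2923]
tcp_rot: [0.875, 1.388, -0.875]
wrist_force: [-2.9, -1.4, -7.9]
width: 0.25
```

```bash
python3 -m creep '[{"grip":1.5,"dp":[-0.03,0,0],"rotation":[0,0,0]},{"grip":1.5,"dp":[-0.06,0,0],"rotation":[0,0,0]},{"grip":1.5,"dp":[-0.1,0,0],"rotation":[0,0,0]}]' 20
```

```text
time: 10.53
tool_pos: [0.4856, 0.0667, 0.2933]
tcp_rot: [0.875, 1.388, -0.875]
wrist_force: [-2.6, -0.7, -8.2]
width: 0.25
```

```bash
python3 -m creep '[{"grip":1.5,"dp":[-0.03,0,0],"rotation":[0,0,0]},{"grip":1.5,"dp":[-0.06,0,0],"rotation":[0,0,0]},{"grip":1.5,"dp":[-0.1,0,0],"rotation":[0,0,0]}]' 20
```

```text
time: 10.78
tool_pos: [0.4856, 0.0667, 0.2943]
tcp_rot: [0.875, 1.388, -0.875]
wrist_force: [-2.4, -0.7, -7.7]
width: 0.253
```

```bash
python3 -m creep '[{"grip":1.5,"dp":[-0.03,0,0],"rotation":[0,0,0]},{"grip":1.5,"dp":[-0.06,0,0],"rotation":[0,0,0]},{"grip":1.5,"dp":[-0.1,0,0],"rotation":[0,0,0]}]' 20
```

```text
time: 11.03
tool_pos: [0.4856, 0.0667, 0.2953]
tcp_rot: [0.875, 1.388, -0.875]
wrist_force: [-2.0, -1.7, -6.3]
width: 0.252
```

```bash
python3 -m creep '[{"grip":1.5,"dp":[-0.03,0,0],"rotation":[0,0,0]},{"grip":1.5,"dp":[-0.06,0,0],"rotation":[0,0,0]},{"grip":1.5,"dp":[-0.1,0,0],"rotation":[0,0,0]}]' 20
```

```text
time: 11.28
tool_pos: [0.4856, 0.0667, 0.2963]
tcp_rot: [0.875, 1.388, -0.875]
wrist_force: [-2.5, -0.9, -8.5]
width: 0.25
```

```bash
python3 -m creep '[{"grip":1.5,"dp":[-0.03,0,0],"rotation":[0,0,0]},{"grip":1.5,"dp":[-0.06,0,0],"rotation":[0,0,0]},{"grip":1.5,"dp":[-0.1,0,0],"rotation":[0,0,0]}]' 20
```

```text
time: 11.53
tool_pos: [0.4856, 0.0667, 0.2973]
tcp_rot: [0.875, 1.388, -0.875]
wrist_force: [-3.0, -1.0, -6.9]
width: 0.247
```

```bash
python3 -m creep '[{"grip":1.5,"dp":[-0.03,0,0],"rotation":[0,0,0]},{"grip":1.5,"dp":[-0.06,0,0],"rotation":[0,0,0]},{"grip":1.5,"dp":[-0.1,0,0],"rotation":[0,0,0]}]' 20
```

```text
time: 11.78
tool_pos: [0.4855, 0.0667, 0.2974]
tcp_rot: [0.875, 1.388, -0.875]
wrist_force: [0.3, -1.1, -14.3]
width: 0.245
```

Contact: z stopped at 0.2974 and the force rose to 14 N, so about 6 N is on the lug. I'll ease off to about 2.5 mm below the roof.

```bash
python3 -m creep '[{"grip":1.5,"dp":[0.1,0,0],"rotation":[0,0,0]},{"grip":1.5,"dp":[0.2,0,0],"rotation":[0,0,0]},{"grip":1.5,"dp":[0.33,0,0],"rotation":[0,0,0]},{"grip":1.5,"dp":[0.33,0,0],"rotation":[0,0,0]}]' 30
python3 - <<'E'
from h import *
need(*G,0.213,np.radians(-15))
for n in('side',):
    p,d=snap(n,n+'5'); u0,v0=(200,110) if n=='side' else (200,170)
    cv2.imwrite(f'pics/{n}5z.png',cv2.resize(p[v0:v0+150,u0:u0+180],None,fx=4,fy=4)[:,:,::-1])
E
```

```text
time: 12.12
tool_pos: [0.4858, 0.0667, 0.2968]
tcp_rot: [0.875, 1.387, -0.874]
wrist_force: [-4.8, -1.1, 0.9]
width: 0.251
q [ 0.086 -0.121  1.92  -0.     1.341 -0.36 ] t 12.12
pos [0.4858 0.0667 0.2968] yaw 0.446 F [-4.85 -1.09  0.89] M [-0.42   1.344  0.016] w 0.251
dp cm [ 8.38 -0.16  0.  ] rot [ 0.7078  0.     -0.0013]
```

View pics/side5z.png

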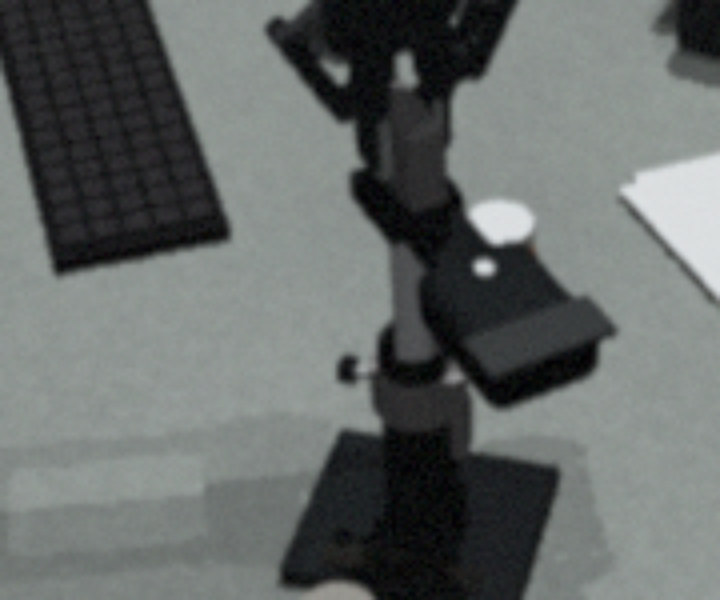

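It's compliant, roughly 6 N/mm, and the post has barely moved down. I'll ease lower.

```bash
python3 -m creep '[{"grip":1.5,"dp":[0.05,0,0],"rotation":[0,0,0]},{"grip":1.5,"dp":[0.1,0,0],"rotation":[0,0,0]},{"grip":1.5,"dp":[0.15,0,0],"rotation":[0,0,0]},{"grip":1.5,"dp":[0.15,0,0],"rotation":[0,0,0]}]' 30
python3 - <<'E'
from h import *
need(*G,0.213,np.radians(-15))
E
```

```text
time: 12.5
tool_pos: [0.4858, 0.0667, 0.2954]
tcp_rot: [0.875, 1.387, -0.874]
wrist_force: [-5.9, -0.7, 1.4]
width: 0.251
q [ 0.086 -0.121  1.922 -0.     1.338 -0.36 ] t 12.5
pos [0.4858 0.0667 0.2954] yaw 0.446 F [-5.91 -0.66  1.39] M [-0.338  1.43   0.012] w 0.251
dp cm [ 8.24 -0.16  0.  ] rot [ 7.078e-01  1.000e-04 -1.600e-03]
```

```bash
python3 -m creep '[{"grip":1.5,"dp":[0.05,0,0],"rotation":[0.04,0,0]},{"grip":1.5,"dp":[0.05,0,0],"rotation":[0.08,0,0]},{"grip":1.5,"dp":[0.05,0,0],"rotation":[0.12,0,0]},{"grip":1.5,"dp":[0.05,0,0],"rotation":[0.16,0,0]},{"grip":1.5,"dp":[0.05,0,0],"rotation":[0.2,0,0]}]' 30
python3 - <<'E'
from h import *
need(*G,0.213,np.radians(-15))
E
```

```text
time: 12.92
tool_pos: [0.4859, 0.0668, 0.2949]
tcp_rot: [1.028, 1.314, -1.026]
wrist_force: [-4.2, -1.0, 1.3]
width: 0.252
q [ 0.086 -0.12   1.923  0.     1.337 -0.159] t 12.92
pos [0.4859 0.0668 0.2949] yaw 0.2443 F [-4.22 -1.05  1.3 ] M [-0.36   1.328  0.097] w 0.252
dp cm [ 8.19 -0.17  0.04] rot [ 5.061e-01 -2.000e-04 -1.800e-03]
```

```bash
python3 -m creep '[{"grip":1.5,"dp":[0,0,0],"rotation":[0.04,0,0]},{"grip":1.5,"dp":[0,0,0],"rotation":[0.08,0,0]},{"grip":1.5,"dp":[0,0,0],"rotation":[0.12,0,0]},{"grip":1.5,"dp":[0,0,0],"rotation":[0.16,0,0]},{"grip":1.5,"dp":[0,0,0],"rotation":[0.2,0,0]}]' 30
python3 - <<'E'
from h import *
need(*G,0.213,np.radians(-15))
E
```

```text
time: 13.33
tool_pos: [0.4861, 0.0668, 0.2949]
tcp_rot: [1.178, 1.228, -1.175]
wrist_force: [-3.1, -1.2, 1.6]
width: 0.254
q [ 0.086 -0.12   1.923  0.     1.337  0.041] t 13.33
pos [0.4861 0.0668 0.2949] yaw 0.0442 F [-3.13 -1.2   1.58] M [-0.228  1.266  0.085] w 0.254
dp cm [ 8.19 -0.18  0.07] rot [ 0.306  -0.0005 -0.0021]
```

```bash
python3 -m creep '[{"grip":1.5,"dp":[0,0,0],"rotation":[0.04,0,0]},{"grip":1.5,"dp":[0,0,0],"rotation":[0.08,0,0]},{"grip":1.5,"dp":[0,0,0],"rotation":[0.12,0,0]},{"grip":1.5,"dp":[0,0,0],"rotation":[0.16,0,0]},{"grip":1.5,"dp":[0,0,0],"rotation":[0.2,0,0]}]' 30
python3 - <<'E'
from h import *
need(*G,0.213,np.radians(-15))
E
```

```text
time: 13.75
tool_pos: [0.4862, 0.0668, 0.2949]
tcp_rot: [1.325, 1.13, -1.321]
wrist_force: [-3.5, -1.7, 0.9]
width: 0.25
q [ 0.086 -0.12   1.923  0.     1.336  0.241] t 13.75
pos [0.4862 0.0668 0.2949] yaw -0.1558 F [-3.53 -1.67  0.9 ] M [-0.295  1.16   0.087] w 0.25
dp cm [ 8.19 -0.18  0.11] rot [ 0.106  -0.0008 -0.0024]
```

```bash
python3 -m creep '[{"grip":1.5,"dp":[0,0,0],"rotation":[0.02,0,0]},{"grip":1.5,"dp":[0,0,0],"rotation":[0.04,0,0]},{"grip":1.5,"dp":[0,0,0],"rotation":[0.06,0,0]},{"grip":1.5,"dp":[0,0,0],"rotation":[0.08,0,0]},{"grip":1.5,"dp":[0,0,0],"rotation":[0.1,0,0]}]' 30
python3 - <<'E'
from h import *
need(*G,0.213,np.radians(-15))
E
```

```text
time: 14.17
tool_pos: [0.4862, 0.0668, 0.2936]
tcp_rot: [1.396, 1.076, -1.393]
wrist_force: [-2.2, -0.7, 0.2]
width: 0.255
q [ 0.086 -0.119  1.924  0.     1.335  0.341] t 14.17
pos [0.4862 0.0668 0.2936] yaw -0.2556 F [-2.23 -0.69  0.19] M [-0.21   0.876  0.157] w 0.255
dp cm [ 8.06 -0.16  0.12] rot [ 0.0062 -0.0007 -0.0017]
```

```bash
python3 -m creep '[{"grip":1.5,"dp":[-0.05,0,0],"rotation":[0.01,0,0]},{"grip":1.5,"dp":[-0.1,0,0],"rotation":[0.02,0,0]},{"grip":1.5,"dp":[-0.1,0,0],"rotation":[0.03,0,0]}]' 30
python3 - <<'E'
from h import *
need(*G,0.213,np.radians(-15))
E
```

```text
time: 14.42
tool_pos: [0.486, 0.0667, 0.2936]
tcp_rot: [1.417, 1.06, -1.415]
wrist_force: [0.3, -0.6, -1.6]
width: 0.249
q [ 0.086 -0.119  1.924  0.     1.336  0.371] t 14.42
pos [0.486  0.0667 0.2936] yaw -0.2849 F [ 0.29 -0.61 -1.63] M [-0.139  0.181  0.112] w 0.249
dp cm [ 8.06 -0.13  0.12] rot [-0.0231 -0.0004 -0.0008]
```

```bash
python3 -m creep '[{"grip":1.5,"dp":[0,0,0],"rotation":[0.01,0,0]},{"grip":1.5,"dp":[0,0,0],"rotation":[0.02,0,0]},{"grip":1.5,"dp":[0,0,0],"rotation":[0.03,0,0]}]' 30
python3 - <<'E'
from h import *
need(*G,0.213,np.radians(-15))
E
```

```text
time: 14.67
tool_pos: [0.486, 0.0668, 0.2936]
tcp_rot: [1.438, 1.043, -1.437]
wrist_force: [1.0, 0.2, -4.5]
width: 0.25
q [ 0.086 -0.119  1.924  0.     1.336  0.4  ] t 14.67
pos [0.486  0.0668 0.2936] yaw -0.3148 F [ 0.97  0.2  -4.48] M [ 0.019 -0.203  0.244] w 0.25
dp cm [ 8.06 -0.12  0.13] rot [-0.053  -0.0004 -0.0006]
```

```bash
python3 -m creep '[{"grip":1.5,"dp":[0,0,0],"rotation":[0.005,0,0]},{"grip":1.5,"dp":[0,0,0],"rotation":[0.01,0,0]},{"grip":1.5,"dp":[0,0,0],"rotation":[0.01,0,0]}]' 30
python3 - <<'E'
from h import *
need(*G,0.213,np.radians(-15))
E
```

```text
time: 14.92
tool_pos: [0.486, 0.067, 0.2936]
tcp_rot: [1.444, 1.038, -1.443]
wrist_force: [2.5, 1.0, -6.0]
width: 0.257
q [ 0.086 -0.119  1.924  0.     1.336  0.41 ] t 14.92
pos [0.486  0.067  0.2936] yaw -0.3236 F [ 2.54  1.04 -6.04] M [ 0.028 -0.488  0.502] w 0.257
dp cm [ 8.06 -0.11  0.14] rot [-0.0618 -0.0006 -0.0006]
```

Home wall felt: the moment rose to 0.50 N·m over 0.01 rad, about 12 N on the lug. I'll relax the turn and then open.

```bash
python3 -m creep '[{"grip":1.5,"dp":[0.03,0,0],"rotation":[-0.01,0,0]},{"grip":1.5,"dp":[0.06,0,0],"rotation":[-0.015,0,0]},{"grip":1.5,"dp":[0.06,0,0],"rotation":[-0.015,0,0]}]' 20
python3 - <<'E'
from h import *
need(*G,0.213,np.radians(-15))
E
```

```text
time: 15.17
tool_pos: [0.4858, 0.0667, 0.2936]
tcp_rot: [1.434, 1.046, -1.433]
wrist_force: [2.3, 0.8, -3.4]
width: 0.256
q [ 0.086 -0.119  1.924 -0.     1.336  0.395] t 15.17
pos [0.4858 0.0667 0.2936] yaw -0.3091 F [ 2.31  0.76 -3.44] M [-0.009 -0.373  0.049] w 0.256
dp cm [ 8.06 -0.11  0.11] rot [-0.0473 -0.0002 -0.0006]
```

```bash
python3 -m creep '[{"grip":2.5,"dp":[0.03,0,0],"rotation":[0,0,0]},{"grip":3,"dp":[0.03,0,0],"rotation":[0,0,0]},{"grip":4,"dp":[0.03,0,0],"rotation":[0,0,0]},{"grip":5,"dp":[0.03,0,0],"rotation":[0,0,0]},{"grip":6,"dp":[0.03,0,0],"rotation":[0,0,0]}]' 20
python3 -m creep '[{"grip":6,"dp":[0,0,0],"rotation":[0,0,0]},{"grip":6,"dp":[0,0,0],"rotation":[0,0,0]}]' 20
python3 - <<'E'
from h import *
need(*G,0.213,np.radians(-15))
p,d=snap('side','side6'); u0,v0=(200,80)
cv2.imwrite('pics/side6z.png',cv2.resize(p[v0:v0+150,u0:u0+180],None,fx=4,fy=4)[:,:,::-1])
E
```

```text
time: 15.58
tool_pos: [0.4856, 0.0667, 0.2935]
tcp_rot: [1.433, 1.047, -1.433]
wrist_force: [0.4, -0.6, 0.1]
width: 0.699
time: 15.75
tool_pos: [0.4856, 0.0667, 0.2932]
tcp_rot: [1.433, 1.047, -1.433]
wrist_force: [0.1, -0.4, -0.7]
width: 0.704
q [ 0.086 -0.119  1.925  0.     1.336  0.395] t 15.75
pos [0.4856 0.0667 0.2932] yaw -0.309 F [ 0.1  -0.44 -0.66] M [0.017 0.012 0.014] w 0.704
dp cm [ 8.02 -0.08  0.1 ] rot [-0.0472 -0.     -0.0001]
```

View pics/side6z.png

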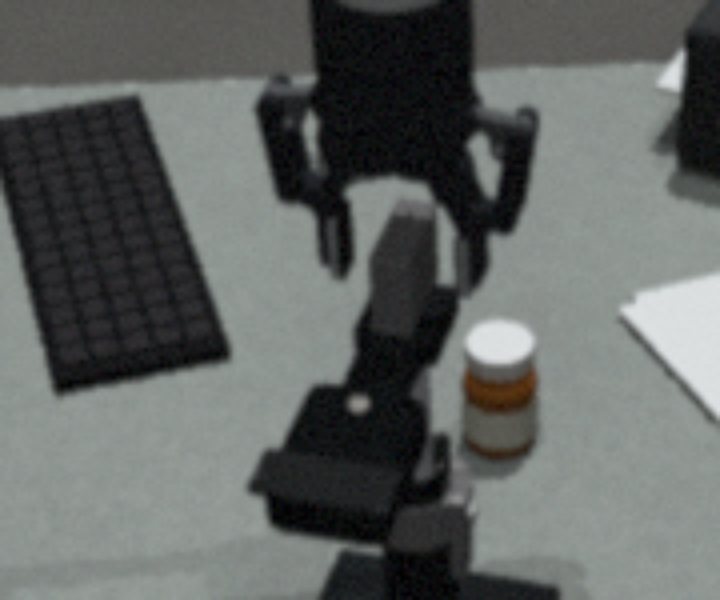

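The fingers are clear on both sides of the bar and the post stays up. Retreating upward.

```bash
python3 -m creep '[{"grip":6,"dp":[-1,0,0],"rotation":[0,0,0]},{"grip":6,"dp":[-2.5,0,0],"rotation":[0,0,0]},{"grip":6,"dp":[-4.5,0,0],"rotation":[0,0,0]},{"grip":6,"dp":[-7,0,0],"rotation":[0,0,0]},{"grip":6,"dp":[-9,0,0],"rotation":[0,0,0]}]'
python3 -m creep '[{"grip":6,"dp":[0,2,3],"rotation":[0,0,0]},{"grip":6,"dp":[0,4,6],"rotation":[0,0,0]},{"grip":6,"dp":[0,6,9],"rotation":[0,0,0]},{"grip":6,"dp":[0,8,12],"rotation":[0,0,0]},{"grip":6,"dp":[0,10,15],"rotation":[0,0,0]}]'
python3 -m creep '[{"grip":6,"dp":[0,1,2],"rotation":[0,0,0]},{"grip":6,"dp":[0,2,4],"rotation":[0,0,0]},{"grip":6,"dp":[0,2,5],"rotation":[0,0,0]},{"grip":6,"dp":[0,2,5],"rotation":[0,0,0]},{"grip":6,"dp":[0,2,5],"rotation":[0,0,0]}]'
python3 - <<'E'
from h import *
need(*G,0.213,np.radians(-15))
for n,(u0,v0) in(('side',(200,80)),('top',(180,170))):
    p,d=snap(n,n+'7'); 
    cv2.imwrite(f'pics/{n}7z.png',cv2.resize(p[v0:v0+150,u0:u0+180],None,fx=4,fy=4)[:,:,::-1])
    W=pts(n,d); m=(W[...,2]>0.30)&(W[...,2]<0.335)&(abs(W[...,0]-.485)<.04)&(abs(W[...,1]-.066)<.045)
    q=W[m]; print(n,len(q),np.median(q[:,2]) if len(q) else '', cv2.minAreaRect((q[:,:2]*1000).astype(np.float32)) if len(q)>5 else '')
E
```

```text
time: 16.22
tool_pos: [0.4857, 0.0667, 0.3854]
tcp_rot: [1.434, 1.046, -1.432]
wrist_force: [0.5, 0.3, 0.7]
width: 0.702
time: 16.63
tool_pos: [0.5356, -0.1082, 0.3843]
tcp_rot: [1.433, 1.046, -1.432]
wrist_force: [1.4, 0.4, 0.8]
width: 0.699
time: 17.05
tool_pos: [0.5388, -0.1601, 0.3835]
tcp_rot: [1.434, 1.047, -1.433]
wrist_force: [0.1, 0.2, 0.3]
width: 0.704
q [-3.340e-01 -5.000e-03  1.656e+00  1.000e-03  1.491e+00 -2.400e-02] t 17.05
pos [ 0.5388 -0.1601  0.3835] yaw -0.31 F [0.05 0.2  0.28] M [ 0.012 -0.05  -0.041] w 0.704
dp cm [ 17.06 -12.07 -19.86] rot [-0.0482 -0.0008  0.0001]
side 21 0.3061383485904446 ((487.02496337890625, 57.192481994628906), (53.024681091308594, 9.392979621887207), 48.605247497558594)
top 373 0.31636427909058906 ((483.5099182128906, 66.50595092773438), (55.88495635986328, 21.971834182739258), 72.306884765625)
```

View pics/side7z.png

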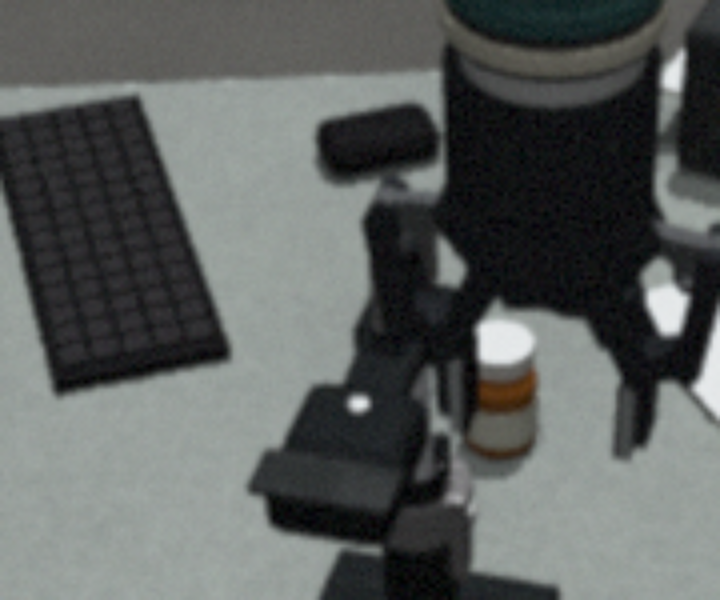

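View pics/top7z.png

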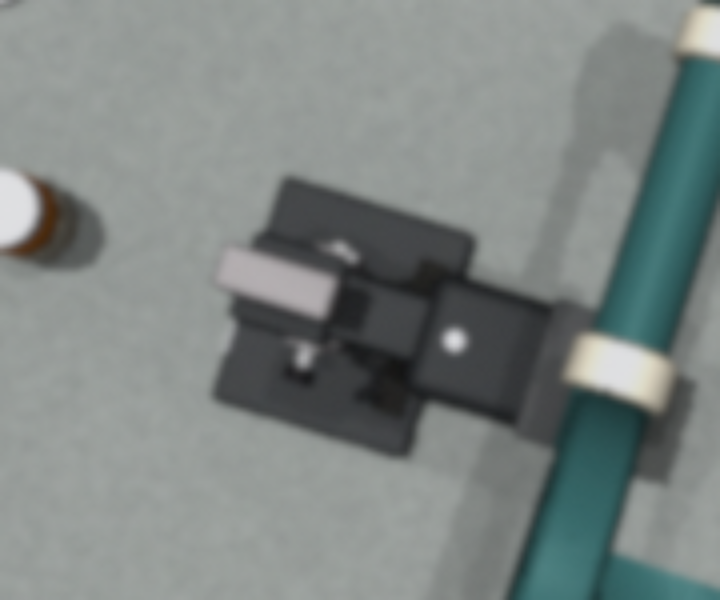

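The bar's top is at 0.316 m, so the lift is about 79 mm. Its yaw is about 0.047 rad past the start, so the twist can be at most 0.073. The left bottle stands untouched and the arm is clear, so I'm handing in.

```bash
python3 - <<'E'
from h import *
p0=np.load('pics/top0.npz')['p'].astype(int);p1=np.load('pics/top7.npz')['p'].astype(int)
for nm,(u,v) in dict(b=(183,223),c=(470,214)).items():
    print(nm,abs(p0-p1)[v-12:v+12,u-12:u+12].mean())
bot.finish_job()
E
```

```text
b 17.069444444444443
c 59.61516203703704
the job is handed in; nothing more can be done
```

```bash
python3 - <<'E'
import numpy as np
for f in('top0','top7','side0','side7'):
    p=np.load(f'pics/{f}.npz')['p'].astype(int)
    for nm,(u,v) in (dict(b=(183,223),c=(470,214)) if 'top' in f else dict(b=(324,175),c=(360,420),a=(286,270))).items():
        s=p[v-30:v+30,u-30:u+30]; m=(s.min(2)>190); y,x=np.nonzero(m); print(f,nm,m.sum(),(x.mean()+u-30).round(1) if m.any() else '',(y.mean()+v-30).round(1) if m.any() else '')
E
```

```text
top0 b 219 179.0 221.4
top0 c 317 475.7 211.6
top7 b 271 178.8 221.4
top7 c 328 472.8 213.0
side0 b 137 324.5 165.1
side0 c 769 361.6 415.2
side0 a 0  
side7 b 123 325.6 165.0
side7 c 788 361.7 415.1
side7 a 0
```

View pics/top7.png

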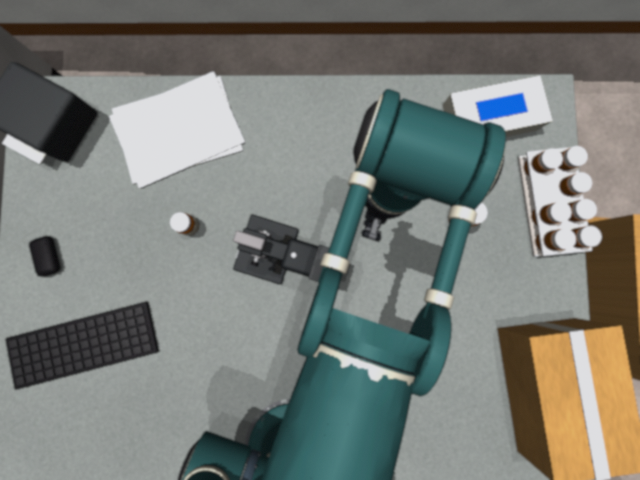

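View pics/side7.png

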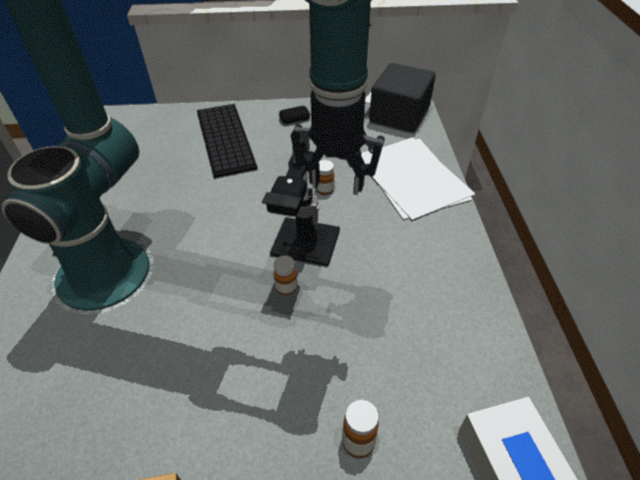

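The scanner post is raised and locked in the height stop, and the job is handed in; no verdict is reported back. I gripped the bar, turned it about 0.71 rad anticlockwise and raised it slowly. The lug met the roof at about 83 mm lift, with roughly 6 N on it. I then eased off about 4 mm, turned clockwise until the home wall answered (0.5 N·m, estimated 12 N on the lug), relaxed the turn, let go and backed away at about 17 s.

**Last checks**
- **Height and turn:** the top camera puts the bar's top at 0.316 m, so the lift is about 79 mm. The bar stands 0.047 rad clockwise of where it started, so twist is at most 0.073. From where the wall was felt I put it near 0.01.
- **Side camera:** it disagreed on the bar (0.306 m), but it had only 21 usable depth points because the gripper stood in the way. I went by the top view.
- **Robot contact:** the wrist force was about zero after the retreat.
- **Bottles:** a plain pixel difference flagged bottles b and c before I handed in. I followed it up only afterwards on the saved pictures. In the side view c's cap is within 0.1 pixel of its start and b's within about 1 pixel. In the top view b is within 0.2 pixel, and c was partly hidden by the arm. Bottle a I only checked by eye; it stands where it was.

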